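# Slide the spacer along the fence into the drilling jig's corner

## Task

Set the steel spacer up for drilling, with the fingertips only: first push it up against the aluminium fence where it is, well before it gets near a stop, then slide it along the fence, keeping it against the fence, into the corner pocket at the orange stop, until it sits flush against both the fence and the stop. Do not lift or tip the spacer, leave the bolt, jar and screwdriver alone, and finish with the robot clear of everything.

Things in the scene. Friction and masses are not known exactly. Their poses are not given: they have to be found in the camera images.
- jig: fixed plywood jig board on the bench, 220 (x) x 400 (y) x 15 mm thick; origin at the centre of its underside, z up. A straight aluminium fence runs its full length along y on the side away from the robot: inner face (looking to -x) at x = +65 mm, 14 mm thick, rising 16 mm above the board. Two end stops stand on it at y about +150 and -150 mm: one orange, one blue, either way round.
- spacer: loose steel block, two dark dots on top, 36 (x) x 50 (y) x 18 mm high, 0.15-0.31 kg, ordinary dry friction; origin at the centre of its underside. Starts flat on the board off the fence between the stops, its y within 0.5 rad of the jig's y. Seated: y along the fence, origin at x = +47 mm in the jig's frame and 35 mm from the orange stop's origin along the fence, on the board-middle side.
- stop_orange: orange T-shaped end stop (the one wanted), fixed to fence and board at either end of the jig, 16 mm high plus a 6 mm screw head. Origin on the fence's inner face, mid-width, on the board's top; axes as the jig's. Block: y -10 to 10 mm, x -50 to 0 mm. Lip at its outer end: x -50 to -42, y -28 to 28 mm; fence, block and lip thus form a pocket 42 mm wide, 18 mm deep beside the block.
- stop_blue: blue T-shaped end stop (not the one wanted), fixed to fence and board at either end of the jig, 16 mm high plus a 6 mm screw head. Origin on the fence's inner face, mid-width, on the board's top; axes as the jig's. Block: y -10 to 10 mm, x -50 to 0 mm. Lip at its outer end: x -50 to -42, y -28 to 28 mm; fence, block and lip thus form a pocket 42 mm wide, 18 mm deep beside the block.
- bolt: bystander: a loose hex bolt standing upright on its head on the bench behind the fence, head 24 mm across, 55 mm high; origin at the centre of its underside.
- jar: bystander: a small closed jar with an orange cap, 56 mm across, 60 mm high, standing on the bench off the board's +y end; origin at the centre of its underside.
- screwdriver: bystander: a screwdriver with an orange handle lying on the bench off the board's -y end; origin on the bench under the tool, x from handle to tip.

How it is judged:
By the outcome, as a careful person would: the job done as asked, in the order asked, and still so for the second after the job is handed in, with the robot touching nothing.
It also fails if it takes over 54 s, if anything falls off the work surface, if the arm or the gripper's body presses on something with over 40 N, if the wrist force passes 120 N, or if a joint passes its speed limit or range.

## Robot

A 6-joint arm with a two-finger parallel gripper is mounted at the origin on the work surface. World frame = base frame: x ahead of the robot, y to its left, z up, the work surface at z = 0. Lengths are in m, angles in rad, forces in N, time in s.
With the tool pointing down it reaches from about 0.35 to 0.975 m from the base axis. Payload 4.9 kg.
Tool frame: the origin (TCP) lies on the centre line of the jaws, within the pads' length; the fingertips stand 14 mm ahead of it and the grasp point (between the pads) lies 5 mm behind it (manip.nose_length is the distance from the TCP to the fingertips, in m); z points along the fingers, y is the line along which they close (so a half turn about z gives the same grasp; the last joint's range is limited). The gripper opens to 85 mm and grips with 20 to 120 N. Pads are 22 mm wide; open, the fingers measure 114 mm over their backs; the gripper's body (76 mm by 85 mm) begins 54 mm behind the grasp point. The pads swing forward as they close: fully open they stand 13 mm farther back than shut.
Start: joints at [1.226, 0.053, 1.613, -0, 1.476, -0.119], TCP at [0.14, 0.609, 0.245] pointing down, gripper open.
Joint ranges: [-3.01, 3.01], [-1.01, 2.22], [0.06, 2.58], [-1.02, 4.17], [0.09, 2.62], [-3.14, 3.14]. Speed limits (rad/s): [2.57, 2.57, 3.14, 3.14, 3.14, 3.14].

## Interface

Orientations are given as a unit quaternion [w, x, y, z].
In Python, from plant import manip, imaging gives the robot as it stands.
- The arm moves only by the tool play_rows, never from a script. Its argument "commands" is a list of rows, each a list of 6 numbers: the shift along the tool's x, y, z in mm, then the turn, a rotation vector about the tool's x, y, z in degrees. A call has 1 to 5 rows; each row shifts and turns the commanded pose from where the row before left it, along the tool's axes as they then stand; what a row does not reach is not made up. A row lasts 1/12 s, in which the tool goes at most 41.7 mm and 7.16 degrees, less where a joint would pass 70% of its speed; a pose out of reach is approached as far as the arm can. A call is refused whole if a number of a shift passes 41.7 or a number of a turn 7.16, either way. A call with a gripper value outside its range is refused whole. "hand" is the finger opening in mm, from 0 to 85.4, set as the call begins (left out, the last holds). The fingers move at their own pace and stop on an object; the grip force is fixed at half the most. Time passes only in rows, so rows that do not move let the fingers close. It gives the time, the measured TCP pose, the force, the opening and the grip force at its end, in the units of the state.
- manip.state(): the state, without advancing time (a new reading comes with each control period).
- imaging.grab_frame(name): name is "side" or "top"; returns a dict with "image" (420x560x3 uint8, red, green, blue), "fx", "fy", "cx", "cy" (pixels), "R" (3x3) and "t" (3): a world point X has camera coordinates R X + t. Camera axes: x right, y down, z forward; pixel columns grow to the right and rows downward; lengths in m; the calibration is good to about 2 mm. A picture is of the moment at which its call begins. There is no depth.
- manip.job_done(): hands the job in; it is judged then, once.
The state is a dict: "time": time; "joint_pos": joint angles; "joint_vel": joint speeds; "joint_efforts": joint torques, N m; "tool_pos": TCP position; "tool_rot": TCP orientation; "contact_force": force on the tool from outside, world axes, zero at the start; "ft_torque": the same for the moment, N m; "gripper_width": opening from 0.0 (shut) to 1.0 (fully open); "grasp_force": force on a finger pad.
Only numpy, scipy, OpenCV 4.12 (cv2) and the standard library are available. Lean on these libraries where they do the work, as an engineer would, in place of code of your own. Each camera call takes 0.05 s, during which the arm holds its last target. There are 200 camera calls.

## Working session

There is one attempt and no reset: what is moved stays moved. The work goes in short steps, Python scripts to look and compute and a tool call to move; the robot and the scene stay as the last step left them, time stands still between calls to the robot, and variables do not carry over. Pictures are saved under pics/ and viewed, at most 10 in all, crops included, and the job is handed in when it is done.

Besides the shell and the picture viewer there is one more tool, called after "Emit:" as name(argument=value, ...) on one line, values as JSON. play_rows: Moves the arm, as the interface text tells. Its arguments: {"type":"object","properties":{"commands":{"type":"array","items":{"type":"array","items":{"type":"number"}}},"hand":{"type":"number"}},"required":["commands"]}

```bash
mkdir -p pics; python3 - <<'E'
from plant import manip, imaging
import cv2, pickle
s=manip.state(); print(s, manip.nose_length)
for n in("top","side"):
    f=imaging.grab_frame(n); pickle.dump(f,open(n+'.pkl','wb'))
    cv2.imwrite(f'pics/{n}0.png',cv2.resize(f['image'][...,::-1],(784,588),interpolation=cv2.INTER_CUBIC))
    print(n,f['fx'],f['cx'],f['cy'],f['R'],f['t'],-f['R'].T@f['t'])
E
```

```text
{'time': 0.0, 'joint_pos': array([ 1.22596735e+00,  5.33668205e-02,  1.61428323e+00,  2.43640755e-05,
        1.47598665e+00, -1.19011510e-01]), 'joint_vel': array([ 1.38069738e-03,  4.73617734e-05, -1.23292886e-03, -4.34409276e-04,
        1.14766740e-03, -1.53951775e-03]), 'joint_efforts': array([-8.29201838e-06, -3.93682659e+01, -3.70175886e+01, -2.11135298e-04,
        7.07313055e-03,  2.38023617e-06]), 'tool_pos': array([0.13974039, 0.608577  , 0.24406324]), 'tool_rot': array([-2.46710489e-04,  1.12670087e-01,  9.93631927e-01, -9.91874339e-04]), 'contact_force': array([ 0.45951028,  0.04944666, -0.46851655]), 'ft_torque': array([ 0.01810093, -0.00283875,  0.04647237]), 'grasp_force': 0.0, 'gripper_width': 1.0014738341758997} 0.014
top 529.798350959235 283.0637707964041 213.51921898933816 [[-0.01322401 -0.99982515  0.01322074]
 [-0.99242934  0.01150932 -0.12227648]
 [ 0.12210294 -0.01473763 -0.99240802]] [0.02398059 0.5779201  1.11156367] [0.43813679 0.03370675 1.17347369]
side 381.36783402209596 278.56226512386297 210.62360937232899 [[ 0.99598008 -0.0858521   0.02555569]
 [-0.02533403 -0.54363163 -0.8389415 ]
 [ 0.08591777  0.8349216  -0.54362125]] [-0.57550054  0.05742061  0.71731693] [ 0.5130115  -0.61709567  0.45282857]
```

View pics/top0.png

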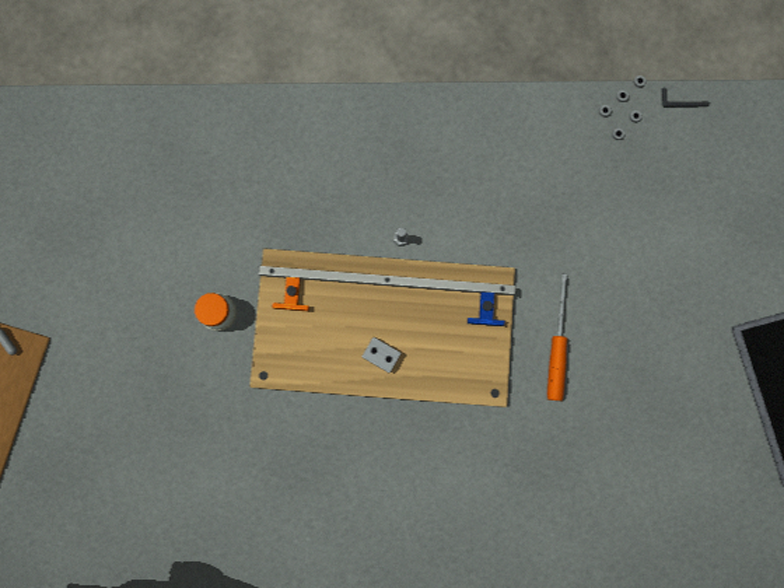

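View pics/side0.png

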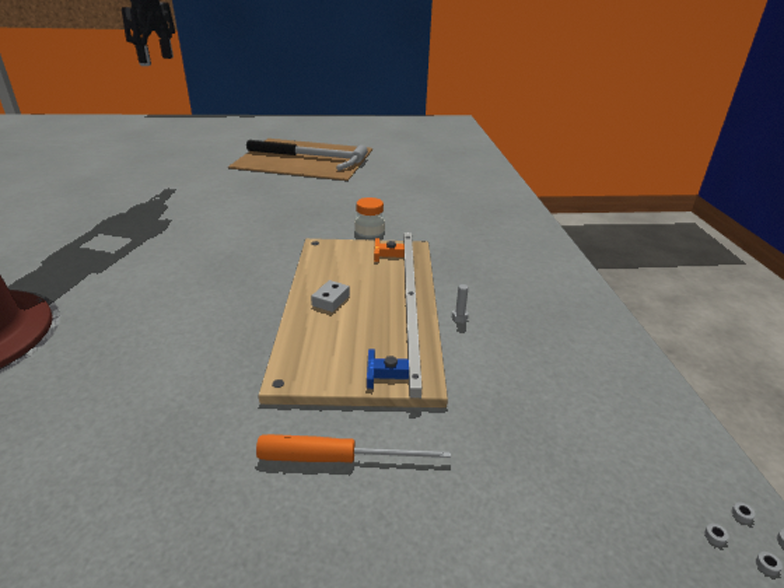

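The top view shows the orange stop at (292,292), which is the +y end, the blue stop at (488,308) and the spacer at (383,355). I'll enlarge the board.

```bash
python3 - <<'E'
import cv2,pickle
f=pickle.load(open('top.pkl','rb'))
c=f['image'][170:296,175:375,::-1]
cv2.imwrite('pics/crop1.png',cv2.resize(c,None,fx=4,fy=4,interpolation=cv2.INTER_CUBIC))
E
```

```text
(no output)
```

View pics/crop1.png

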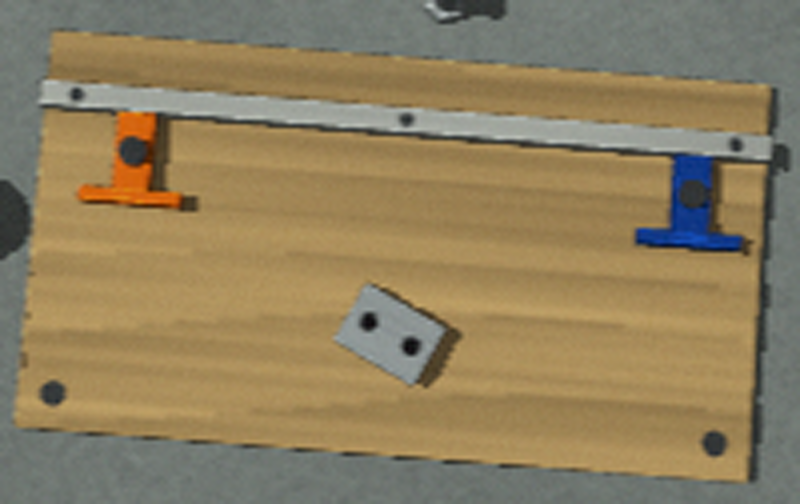

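```bash
cat > h.py <<'E'
import numpy as np,pickle,cv2
def ray(f,u,v,z):
    R,t=f['R'],f['t']; C=-R.T@t
    d=R.T@np.array([(u-f['cx'])/f['fx'],(v-f['cy'])/f['fy'],1]); return (C+d*(z-C[2])/d[2])
def crop(f,pts,z,o=(175,170),k=4):
    return np.array([ray(f,(u+.5)/k-.5+o[0],(v+.5)/k-.5+o[1],z) for u,v in pts])[:,:2]
E
python3 - <<'E'
from h import *
np.set_printoptions(precision=4,suppress=True)
f=pickle.load(open('top.pkl','rb'))
B=crop(f,[(52,31),(771,87),(750,482),(15,428)],.015)
print('board',B,[np.linalg.norm(B[i]-B[i-1]) for i in range(4)])
F=crop(f,[(41,105),(772,160),(43,80),(772,135)],.031)
S=crop(f,[(369,283),(445,327),(413,386),(334,339)],.033)
print('fence',F); print('sp',S,[np.linalg.norm(S[i]-S[i-1]) for i in range(4)])
# fit jig pose
from scipy.optimize import least_squares
J=np.array([(.11,.2),(.11,-.2),(-.11,-.2),(-.11,.2),(.065,.2),(.065,-.2),(.079,.2),(.079,-.2)])
rot=lambda a:np.array([[np.cos(a),-np.sin(a)],[np.sin(a),np.cos(a)]])
def fit(M,P): return least_squares(lambda p:((rot(p[2])@M.T).T+p[:2]-P).ravel(),[*P.mean(0),0])
r=fit(J,np.vstack([B,F])); print('jig',r.x,r.fun.reshape(-1,2))
q=fit(np.array([(.018,.025),(.018,-.025),(-.018,-.025),(-.018,.025)]),S); print('sp',q.x,q.fun)
Rj=rot(r.x[2]); g=lambda P:Rj.T@(P-r.x[:2])
print('sp in jig',g(q.x[:2]),q.x[2]-r.x[2])
O=crop(f,[(77,193),(182,204),(118,112),(158,115)],.031);Bl=crop(f,[(636,236),(743,244)],.031)
print('orange in jig',[g(p) for p in O],'blue',[g(p) for p in Bl])
print(Rj)
E
```

```text
board [[ 0.6638  0.227 ]
 [ 0.628  -0.1713]
 [ 0.4113 -0.1528]
 [ 0.4456  0.2451]] [np.float64(0.21899032224025253), np.float64(0.39988878800288524), np.float64(0.21752599452937132), np.float64(0.39932171326585986)]
fence [[ 0.6199  0.2299]
 [ 0.5851 -0.1677]
 [ 0.6336  0.229 ]
 [ 0.5989 -0.1681]]
sp [[0.5206 0.0524]
 [0.4964 0.0118]
 [0.465  0.0294]
 [0.4907 0.0715]] [np.float64(0.03543792427246984), np.float64(0.04727108252698345), np.float64(0.03594007881344991), np.float64(0.0493069139800245)]
jig [ 0.5374  0.037  -0.087 ] [[ 0.0005 -0.0003]
 [ 0.0016 -0.0005]
 [-0.0008  0.0001]
 [-0.0004  0.0008]
 [-0.0003  0.0007]
 [-0.0003 -0.0002]
 [-0.0001  0.0004]
 [-0.0001 -0.001 ]]
sp [ 0.4932  0.0413 -0.5413] [ 0.0009  0.001  -0.0007 -0.0012 -0.0002 -0.0003 -0.0001  0.0005]
sp in jig [-0.0445  0.0004] -0.4542714887154463
orange in jig [array([0.0189, 0.1753]), array([0.0172, 0.1182]), array([0.0647, 0.1573]), array([0.0647, 0.1355])] blue [array([ 0.0182, -0.1284]), array([ 0.0183, -0.1866])]
[[ 0.9962  0.0869]
 [-0.0869  0.9962]]
```

Fits agree with the given sizes to about 1 mm. The jig is at (0.537, 0.037) with yaw -0.087. The spacer is at jig (-44, 0) mm, turned -0.45 rad, and the orange stop is at jig y ≈ +147 mm. I'll turn the tool square to the jig and move behind the spacer.

Emit:
play_rows(commands=[[0,0,0,0,0,-4],[0,0,0,0,0,-4],[-19,-30,0,0,0,0],[-19,-30,0,0,0,0],[-19,-30,0,0,0,0]], hand=10)

```text
time: 0.52
tool_pos: [0.1889, 0.5133, 0.2443]
tool_rot: [-0.0, 0.042, 0.999, -0.001]
contact_force: [0.7, -0.1, 1.4]
gripper_width: 0.3
grasp_force: 0.0
```

Emit:
play_rows(commands=[[-19,-30,0,0,0,0],[-19,-30,0,0,0,0],[-19,-30,0,0,0,0],[-19,-30,0,0,0,0],[-19,-30,0,0,0,0]])

```text
time: 0.93
tool_pos: [0.2708, 0.3552, 0.2448]
tool_rot: [-0.0, 0.043, 0.999, -0.0]
contact_force: [-0.1, -0.4, -0.0]
gripper_width: 0.119
grasp_force: 0.0
```

Emit:
play_rows(commands=[[-19,-30,0,0,0,0],[-19,-30,0,0,0,0],[-19,-30,0,0,0,0],[-19,-30,0,0,0,0],[-19,-30,0,0,0,0]])

```text
time: 1.35
tool_pos: [0.3525, 0.1977, 0.2449]
tool_rot: [-0.0, 0.043, 0.999, 0.0]
contact_force: [0.9, 0.2, 0.4]
gripper_width: 0.117
grasp_force: 0.0
```

Emit:
play_rows(commands=[[-19,-30,0,0,0,0],[-19,-30,0,0,0,0],[-19,-30,0,0,0,0],[-19,-30,0,0,0,0],[-19,-30,0,0,0,0]])

```text
time: 1.77
tool_pos: [0.4344, 0.0399, 0.245]
tool_rot: [-0.0, 0.043, 0.999, 0.0]
contact_force: [1.1, -0.3, 0.1]
gripper_width: 0.119
grasp_force: 0.0
```

Emit:
play_rows(commands=[[0,0,0,0,0,0],[0,0,0,0,0,0]])

```text
time: 1.93
tool_pos: [0.4343, 0.0403, 0.2447]
tool_rot: [-0.001, 0.045, 0.999, 0.0]
contact_force: [-0.5, 0.2, -0.1]
gripper_width: 0.117
grasp_force: 0.0
```

```bash
cat >> h.py <<'E'
JX,JY,JA=.5374,.0370,-.087
def st():
    from plant import manip
    s=manip.state(); c,sn=np.cos(JA),np.sin(JA); R=np.array([[c,-sn],[sn,c]])
    j=R.T@(s['tool_pos'][:2]-[JX,JY]); F=R.T@s['contact_force'][:2]
    w,x,y,z=s['tool_rot']; yt=np.array([2*(x*y-w*z),1-2*(x*x+z*z)])
    print('t%.2f jig xy mm'%s['time'],(j*1e3).round(1),'z',round(s['tool_pos'][2]*1e3,1),'yaw err deg',round(np.degrees(np.arctan2(-yt[0],yt[1])-JA),2),'q',s['tool_rot'].round(4),'F',F.round(1),round(s['contact_force'][2],1),'w',round(s['gripper_width'],3))
E
python3 -c "from h import *;st()"
```

```text
t1.93 jig xy mm [-103.    -5.7] z 244.7 yaw err deg -0.17 q [-7.00e-04  4.49e-02  9.99e-01  2.00e-04] F [-0.5  0.2] -0.1 w 0.117
```

Emit:
play_rows(commands=[[0,2,40,0,0,0],[0,0,40,0,0,0],[0,0,40,0,0,0],[0,0,40,0,0,0],[0,0,30,0,0,0]])

```text
time: 2.35
tool_pos: [0.4318, 0.0451, 0.0519]
tool_rot: [-0.002, 0.042, 0.999, 0.0]
contact_force: [0.3, -0.1, -0.2]
gripper_width: 0.121
grasp_force: 0.0
```

Emit:
play_rows(commands=[[0,0,8,0,0,0],[0,0,7,0,0,0],[0,0,5,0,0,0],[0,0,0,0,0,0],[0,0,0,0,0,0]])

```text
time: 2.77
tool_pos: [0.4359, 0.0438, 0.0372]
tool_rot: [0.002, 0.043, 0.999, -0.0]
contact_force: [0.2, -0.3, 0.0]
gripper_width: 0.117
grasp_force: 0.0
```

```bash
python3 - <<'E'
from h import *
st()
from plant import imaging
f=imaging.grab_frame('top'); cv2.imwrite('pics/crop2.png',cv2.resize(f['image'][170:296,175:375,::-1],None,fx=4,fy=4,interpolation=cv2.INTER_CUBIC))
E
```

```text
t2.77 jig xy mm [-101.7   -2. ] z 37.2 yaw err deg 0.07 q [ 0.0017  0.0429  0.9991 -0.    ] F [ 0.3 -0.3] 0.0 w 0.117
```

View pics/crop2.png

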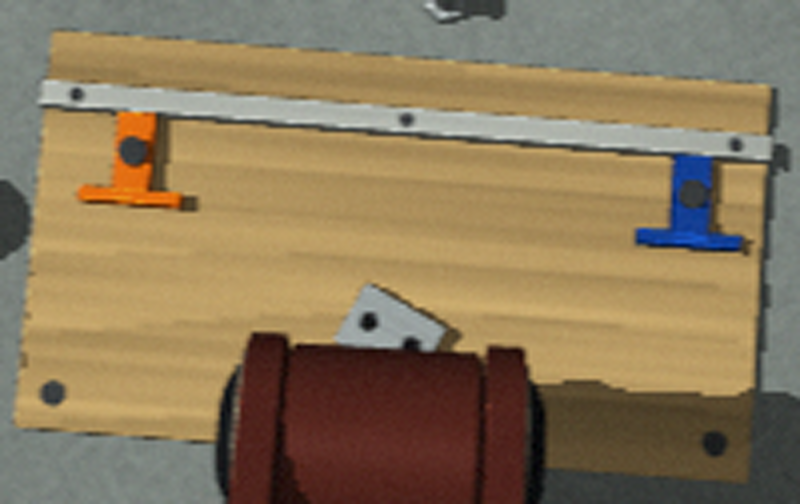

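The arm hides the spacer from above, so I'll monitor with the side view and the force. Pushing towards the fence now.

Emit:
play_rows(commands=[[-3,0,3,0,0,0],[-6,0,0,0,0,0],[-6,0,0,0,0,0],[-5,0,0,0,0,0],[-5,0,0,0,0,0]])

```text
time: 3.23
tool_pos: [0.4598, 0.0413, 0.0324]
tool_rot: [-0.0, 0.043, 0.999, -0.0]
contact_force: [-0.6, -0.2, -0.2]
gripper_width: 0.115
grasp_force: 0.4
```

Emit:
play_rows(commands=[[-5,0,0,0,0,0],[-5,0,0,0,0,0],[-5,0,0,0,0,0],[-5,0,0,0,0,0],[-5,0,0,0,0,0]])

```text
time: 3.65
tool_pos: [0.4845, 0.0394, 0.0321]
tool_rot: [-0.0, 0.043, 0.999, 0.0]
contact_force: [-0.9, -0.4, -0.1]
gripper_width: 0.114
grasp_force: 0.6
```

Emit:
play_rows(commands=[[-5,0,0,0,0,0],[-5,0,0,0,0,0],[-5,0,0,0,0,0],[-5,0,0,0,0,0],[-5,0,0,0,0,0]])

```text
time: 4.07
tool_pos: [0.5095, 0.0372, 0.0323]
tool_rot: [-0.0, 0.043, 0.999, 0.0]
contact_force: [-0.3, -0.6, 0.6]
gripper_width: 0.119
grasp_force: 0.4
```

```bash
python3 - <<'E'
from h import *
st()
from plant import imaging
f=imaging.grab_frame('side'); cv2.imwrite('pics/s1.png',cv2.resize(f['image'][150:310,170:350,::-1],None,fx=3.5,fy=3.5,interpolation=cv2.INTER_CUBIC))
E
```

```text
t4.07 jig xy mm [-27.8  -2.2] z 32.3 yaw err deg 0.05 q [-0.      0.0431  0.9991  0.    ] F [-0.2 -0.6] 0.6 w 0.119
```

View pics/s1.png

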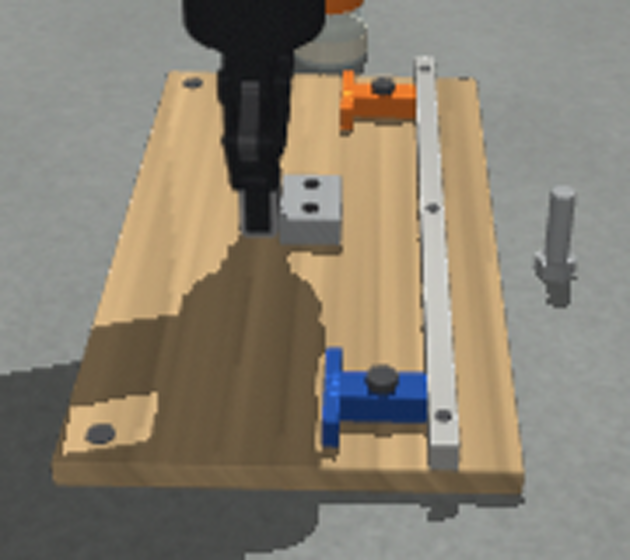

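The side view shows the spacer, at (312,205), squared up against the fingers, with the fence at about x=425. I'll push on until it makes contact.

Emit:
play_rows(commands=[[-5,0,0,0,0,0],[-5,0,0,0,0,0],[-5,0,0,0,0,0],[-5,0,0,0,0,0],[-5,0,0,0,0,0]])

```text
time: 4.53
tool_pos: [0.5345, 0.035, 0.0323]
tool_rot: [-0.0, 0.043, 0.999, -0.0]
contact_force: [-0.8, 0.3, 1.1]
gripper_width: 0.116
grasp_force: 0.7
```

Emit:
play_rows(commands=[[-5,0,0,0,0,0],[-4,0,0,0,0,0],[-3,0,0,0,0,0],[-2,0,0,0,0,0],[-2,0,0,0,0,0]])

```text
time: 4.95
tool_pos: [0.55, 0.0337, 0.0323]
tool_rot: [-0.0, 0.043, 0.999, 0.0]
contact_force: [-1.4, -0.7, 1.4]
gripper_width: 0.116
grasp_force: 1.0
```

Emit:
play_rows(commands=[[-1,0,0,0,0,0],[-1,0,0,0,0,0]])

```text
time: 5.12
tool_pos: [0.5519, 0.0335, 0.0323]
tool_rot: [-0.0, 0.043, 0.999, 0.0]
contact_force: [-1.5, 0.5, 0.7]
gripper_width: 0.117
grasp_force: 0.9
```

Emit:
play_rows(commands=[[-1,0,0,0,0,0],[-1,0,0,0,0,0]])

```text
time: 5.28
tool_pos: [0.5539, 0.0334, 0.0323]
tool_rot: [-0.0, 0.043, 0.999, 0.0]
contact_force: [-2.4, -0.3, -0.2]
gripper_width: 0.117
grasp_force: 0.8
```

```bash
python3 -c "from h import *;st()"
```

```text
t5.28 jig xy mm [16.7 -2.2] z 32.3 yaw err deg 0.05 q [-0.      0.0431  0.9991  0.    ] F [-2.4 -0.5] -0.2 w 0.117
```

Emit:
play_rows(commands=[[-1,0,0,0,0,0],[-1,0,0,0,0,0]])

```text
time: 5.45
tool_pos: [0.5547, 0.0334, 0.0322]
tool_rot: [-0.002, 0.043, 0.999, 0.0]
contact_force: [-9.1, 0.7, 8.0]
gripper_width: 0.118
grasp_force: 4.7
```

Emit:
play_rows(commands=[[-0.7,0,0,0,0,0],[0,0,0,0,0,0]])

```text
time: 5.62
tool_pos: [0.5547, 0.0335, 0.0321]
tool_rot: [-0.003, 0.043, 0.999, 0.0]
contact_force: [-9.8, -0.1, 7.3]
gripper_width: 0.12
grasp_force: 4.6
```

Emit:
play_rows(commands=[[-0.7,0,0,0,0,0],[0,0,0,0,0,0]])

```text
time: 5.78
tool_pos: [0.5548, 0.0335, 0.0321]
tool_rot: [-0.004, 0.043, 0.999, 0.0]
contact_force: [-12.0, 0.9, 8.7]
gripper_width: 0.117
grasp_force: 5.8
```

The force rose to 12 N with the TCP at jig x ≈ 17.5, as expected for the spacer seated on the fence. I'll back off and go around to its -y end.

Emit:
play_rows(commands=[[3,0,0,0,0,0],[6,0,0,0,0,0],[12,0,0,0,0,0],[0,-20,-2,0,0,0],[0,-30,0,0,0,0]], hand=10)

```text
time: 6.2
tool_pos: [0.532, -0.0139, 0.0345]
tool_rot: [0.001, 0.041, 0.999, 0.0]
contact_force: [1.3, -0.4, -0.6]
gripper_width: 0.118
grasp_force: 0.0
```

Emit:
play_rows(commands=[[0,-15,0,0,0,0],[0,0,0,0,0,0],[-15,0,0,0,0,0],[-15,0,0,0,0,0],[-15,0,0,0,0,0]], hand=0)

```text
time: 6.62
tool_pos: [0.5763, -0.0334, 0.0344]
tool_rot: [0.001, 0.043, 0.999, 0.0]
contact_force: [-0.5, -0.1, 0.4]
gripper_width: 0.002
grasp_force: 0.0
```

Emit:
play_rows(commands=[[0,0,0,0,0,0],[0,0,0,0,0,0],[0,0,0,0,0,0]])

```text
time: 6.87
tool_pos: [0.5749, -0.0332, 0.0339]
tool_rot: [-0.0, 0.043, 0.999, 0.0]
contact_force: [0.0, 0.2, -0.5]
gripper_width: 0.008
grasp_force: 0.0
```

```bash
python3 - <<'E'
from h import *
st()
from plant import imaging
f=imaging.grab_frame('side'); g=imaging.grab_frame('top'); 
a=cv2.resize(f['image'][150:310,170:350,::-1],(675,600),interpolation=cv2.INTER_CUBIC)
pickle.dump(g,open('top2.pkl','wb'));pickle.dump(f,open('side2.pkl','wb'))
cv2.imwrite('pics/s2.png',a)
E
```

```text
t6.87 jig xy mm [ 43.5 -66.7] z 33.9 yaw err deg 0.07 q [-4.000e-04  4.290e-02  9.991e-01  1.000e-04] F [-0.   0.2] -0.5 w 0.008
```

View pics/s2.png

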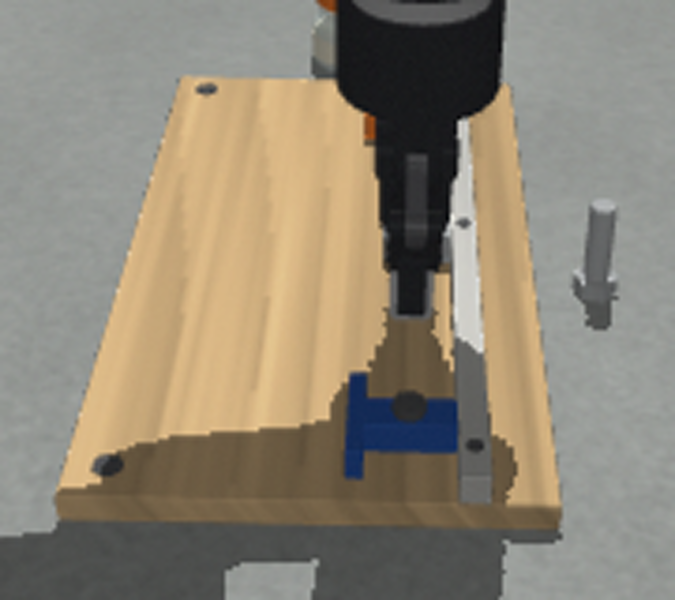

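The finger, at about (410,300), covers the spacer's end face, clear of the fence and the blue stop. I'll slide towards +y with a slight bias into the fence.

Emit:
play_rows(commands=[[0,8,0,0,0,0],[0,7,0,0,0,0],[0,4,0,0,0,0],[0,3,0,0,0,0],[0,3,0,0,0,0]])

```text
time: 7.38
tool_pos: [0.5777, -0.0082, 0.0343]
tool_rot: [0.0, 0.043, 0.999, -0.0]
contact_force: [-0.4, -0.1, 0.3]
gripper_width: -0.0
grasp_force: 0.0
```

Emit:
play_rows(commands=[[-0.1,3,0,0,0,0],[-0.1,3,0,0,0,0],[-0.1,3,0,0,0,0],[-0.1,3,0,0,0,0],[-0.1,3,0,0,0,0]])

```text
time: 7.8
tool_pos: [0.5795, 0.006, 0.0343]
tool_rot: [-0.0, 0.043, 0.999, -0.0]
contact_force: [-0.8, -1.0, 0.1]
gripper_width: -0.0
grasp_force: 0.9
```

Emit:
play_rows(commands=[[-0.2,4,0,0,0,0],[-0.2,4,0,0,0,0],[-0.2,4,0,0,0,0],[-0.2,4,0,0,0,0],[-0.2,4,0,0,0,0]])

```text
time: 8.22
tool_pos: [0.582, 0.0262, 0.0341]
tool_rot: [-0.0, 0.043, 0.999, -0.0]
contact_force: [-1.9, -2.3, 0.4]
gripper_width: 0.0
grasp_force: 1.3
```

```bash
python3 - <<'E'
from h import *
st()
from plant import imaging
g=imaging.grab_frame('top'); f=imaging.grab_frame('side')
a=cv2.resize(f['image'][160:260,230:330,::-1],(400,400),interpolation=cv2.INTER_CUBIC)
b=cv2.resize(g['image'][170:270,175:275,::-1],(400,400),interpolation=cv2.INTER_CUBIC)
cv2.imwrite('pics/s3.png',np.hstack([a,b]))
E
```

```text
t8.22 jig xy mm [45.3 -6.9] z 34.1 yaw err deg 0.05 q [-4.000e-04  4.310e-02  9.991e-01 -1.000e-04] F [-1.7 -2.5] 0.4 w 0.0
```

View pics/s3.png

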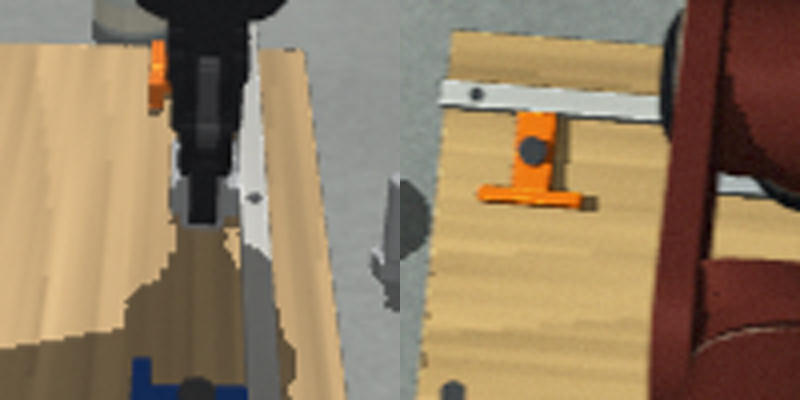

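The spacer is still in front of the finger and along the fence, pressed on it with about 1.7 N. Continuing the slide.

Emit:
play_rows(commands=[[-0.1,4,0,0,0,0],[-0.1,4,0,0,0,0],[-0.1,4,0,0,0,0],[-0.1,4,0,0,0,0],[-0.1,4,0,0,0,0]])

```text
time: 8.73
tool_pos: [0.5844, 0.0462, 0.0342]
tool_rot: [-0.0, 0.043, 0.999, -0.0]
contact_force: [-1.3, -1.6, 0.3]
gripper_width: 0.003
grasp_force: 1.1
```

Emit:
play_rows(commands=[[-0.1,4,0,0,0,0],[-0.1,4,0,0,0,0],[-0.1,4,0,0,0,0],[-0.1,4,0,0,0,0],[-0.1,4,0,0,0,0]])

```text
time: 9.15
tool_pos: [0.5867, 0.0661, 0.0342]
tool_rot: [-0.0, 0.043, 0.999, 0.0]
contact_force: [-1.6, -2.2, 0.5]
gripper_width: -0.0
grasp_force: 1.1
```

```bash
python3 -c "from h import *;st()"
```

```text
t9.15 jig xy mm [46.6 33.3] z 34.2 yaw err deg 0.04 q [-1.000e-04  4.310e-02  9.991e-01  1.000e-04] F [-1.4 -2.3] 0.5 w -0.0
```

Emit:
play_rows(commands=[[-0.1,4,0,0,0,0],[-0.1,4,0,0,0,0],[-0.1,4,0,0,0,0],[-0.1,4,0,0,0,0],[-0.1,4,0,0,0,0]])

```text
time: 9.57
tool_pos: [0.589, 0.086, 0.0343]
tool_rot: [-0.0, 0.043, 0.999, 0.0]
contact_force: [-2.4, -1.6, 0.2]
gripper_width: -0.006
grasp_force: 1.0
```

Emit:
play_rows(commands=[[-0.1,3,0,0,0,0],[-0.1,3,0,0,0,0],[-0.1,2,0,0,0,0],[-0.1,2,0,0,0,0]])

```text
time: 9.9
tool_pos: [0.5901, 0.0956, 0.0343]
tool_rot: [-0.0, 0.043, 0.999, -0.0]
contact_force: [-2.0, -2.4, 0.4]
gripper_width: 0.001
grasp_force: 1.4
```

Emit:
play_rows(commands=[[0,1.5,0,0,0,0],[0,1.5,0,0,0,0]])

```text
time: 10.07
tool_pos: [0.5904, 0.0985, 0.0343]
tool_rot: [-0.0, 0.043, 0.999, -0.0]
contact_force: [-1.6, -2.4, 1.1]
gripper_width: -0.003
grasp_force: 1.2
```

Emit:
play_rows(commands=[[0,1,0,0,0,0],[0,1,0,0,0,0]])

```text
time: 10.23
tool_pos: [0.5906, 0.1005, 0.0343]
tool_rot: [0.0, 0.043, 0.999, -0.0]
contact_force: [-2.7, -1.4, 0.1]
gripper_width: 0.001
grasp_force: 1.1
```

```bash
python3 -c "from h import *;st()"
```

```text
t10.23 jig xy mm [47.5 67.9] z 34.3 yaw err deg 0.04 q [ 0.      0.0431  0.9991 -0.    ] F [-2.6 -1.6] 0.1 w 0.001
```

Emit:
play_rows(commands=[[0,1,0,0,0,0],[0,1,0,0,0,0]])

```text
time: 10.4
tool_pos: [0.5908, 0.1025, 0.0343]
tool_rot: [0.0, 0.043, 0.999, 0.0]
contact_force: [-1.6, -0.6, 0.2]
gripper_width: 0.002
grasp_force: 1.0
```

Emit:
play_rows(commands=[[0,1,0,0,0,0],[0,1,0,0,0,0]])

```text
time: 10.57
tool_pos: [0.591, 0.1045, 0.0343]
tool_rot: [0.0, 0.043, 0.999, 0.0]
contact_force: [-1.3, -2.1, -0.3]
gripper_width: -0.003
grasp_force: 1.0
```

Emit:
play_rows(commands=[[0,1,0,0,0,0],[0,0,0,0,0,0]])

```text
time: 10.73
tool_pos: [0.5912, 0.1057, 0.0344]
tool_rot: [0.0, 0.043, 0.999, 0.0]
contact_force: [-0.8, -1.1, -0.3]
gripper_width: -0.002
grasp_force: 0.5
```

```bash
python3 -c "from h import *;st()"
```

```text
t10.73 jig xy mm [47.6 73.1] z 34.4 yaw err deg 0.05 q [2.000e-04 4.310e-02 9.991e-01 2.000e-04] F [-0.7 -1.2] -0.3 w -0.002
```

Emit:
play_rows(commands=[[0,1,0,0,0,0],[0,1,0,0,0,0]])

```text
time: 10.9
tool_pos: [0.5914, 0.1066, 0.0344]
tool_rot: [0.0, 0.043, 0.999, -0.001]
contact_force: [-2.0, -7.3, 0.9]
gripper_width: -0.003
grasp_force: 3.8
```

Emit:
play_rows(commands=[[0,1,0,0,0,0],[0,0,0,0,0,0]])

```text
time: 11.07
tool_pos: [0.5914, 0.1067, 0.0344]
tool_rot: [-0.0, 0.043, 0.999, -0.002]
contact_force: [-1.6, -8.9, 1.2]
gripper_width: -0.004
grasp_force: 4.2
```

Emit:
play_rows(commands=[[0,1,0,0,0,0],[0,0,0,0,0,0]])

```text
time: 11.23
tool_pos: [0.5914, 0.1068, 0.0344]
tool_rot: [-0.0, 0.043, 0.999, -0.003]
contact_force: [-1.7, -11.0, 1.1]
gripper_width: -0.002
grasp_force: 5.7
```

```bash
python3 -c "from h import *;st()"
```

```text
t11.23 jig xy mm [47.7 74.3] z 34.4 yaw err deg 0.09 q [-3.000e-04  4.270e-02  9.991e-01 -2.800e-03] F [ -0.7 -11.2] 1.1 w -0.002
```

A y force of 11 N with the TCP at jig y = 74.3 means the spacer has reached the stop. I'll retreat, lift clear and check.

Emit:
play_rows(commands=[[0,-4,0,0,0,0],[0,-6,0,0,0,0],[0,-15,0,0,0,0],[0,0,-35,0,0,0],[0,0,-40,0,0,0]])

```text
time: 11.65
tool_pos: [0.5864, 0.0841, 0.1062]
tool_rot: [-0.004, 0.044, 0.999, 0.0]
contact_force: [1.2, 0.8, 1.3]
gripper_width: -0.006
grasp_force: 0.0
```

Emit:
play_rows(commands=[[20,-20,-20,0,0,0],[30,-20,0,0,0,0],[30,-25,0,0,0,0],[30,-25,0,0,0,0],[20,-25,0,0,0,0]])

```text
time: 12.07
tool_pos: [0.448, -0.0189, 0.1293]
tool_rot: [0.0, 0.042, 0.999, 0.0]
contact_force: [-0.2, -1.2, 0.5]
gripper_width: 0.003
grasp_force: 0.0
```

Emit:
play_rows(commands=[[0,-25,0,0,0,0],[0,-20,0,0,0,0],[0,0,0,0,0,0],[0,0,0,0,0,0]])

```text
time: 12.4
tool_pos: [0.4463, -0.0641, 0.1299]
tool_rot: [0.001, 0.044, 0.999, 0.0]
contact_force: [0.3, -1.0, 0.8]
gripper_width: -0.0
grasp_force: 0.0
```

```bash
python3 - <<'E'
from h import *
st()
from plant import imaging
g=imaging.grab_frame('top'); f=imaging.grab_frame('side'); pickle.dump(g,open('top4.pkl','wb'))
a=cv2.resize(f['image'][160:210,260:310,::-1],(400,400),interpolation=cv2.INTER_CUBIC)
b=cv2.resize(g['image'][185:235,185:235,::-1],(400,400),interpolation=cv2.INTER_CUBIC)
cv2.imwrite('pics/s4.png',np.hstack([a,b]))
E
```

```text
t12.40 jig xy mm [ -81.9 -108.7] z 129.9 yaw err deg -0.07 q [9.00e-04 4.41e-02 9.99e-01 3.00e-04] F [ 0.3 -0.9] 0.8 w -0.0
```

View pics/s4.png

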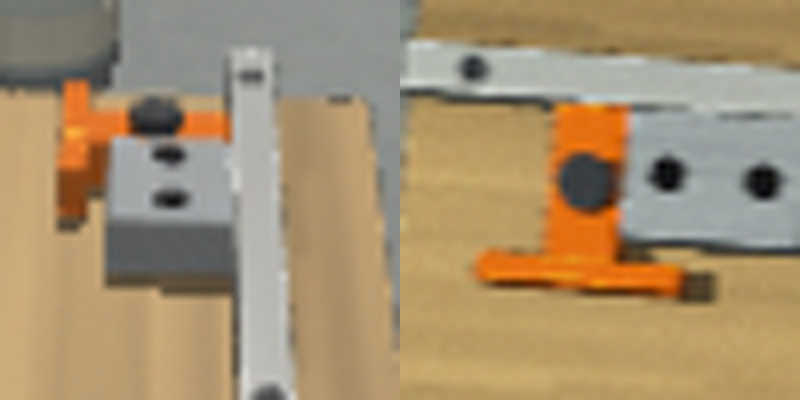

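```bash
python3 - <<'E'
from h import *
g=pickle.load(open('top4.pkl','rb'))
c,s=np.cos(JA),np.sin(JA);R=np.array([[c,-s],[s,c]])
P=crop(g,[(268,175),(363,182),(315.5,178.5)],.033,(185,185),8)
J=(P-[JX,JY])@R;print((J*1e3).round(1), np.degrees(np.arctan2(J[0,0]-J[1,0],J[0,1]-J[1,1])))
E
```

```text
[[ 47.5 125.2]
 [ 47.5  99.3]
 [ 47.5 112.3]] -0.07529071447501956
```

The spacer measures at jig (47.5, 112.3) mm and -0.1° from square. Seated is (47, about 112), so it is in place, and the robot is clear.

```bash
python3 -c "
from plant import manip; print(manip.job_done())"
```

```text
the job is handed in; nothing more can be done
None
```

I pushed the spacer onto the fence mid-board, then slid it along the fence into the orange stop's pocket; it measured within about 1 mm and 0.1° of seated. The robot was clear of everything, and I handed the job in at about 12.5 s.

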